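# Bring the check-valve ball to the test stand

## Robot

A 6-joint arm with a two-finger parallel gripper is mounted at the origin on the work surface. World frame = base frame: x ahead of the robot, y to its left, z up, the work surface at z = 0. Lengths are in mm, angles in rad, forces in N, time in s.
With the tool pointing down it reaches from about 275 to 750 mm from the base axis. Payload 10.2 kg.
Tool frame: the origin (TCP) lies at the very end of the fingers, on their centre line; the grasp point (between the pads) lies 19 mm behind it; z points along the fingers, y is the direction in which the jaws open and shut (so a half turn about z gives the same grasp; the last joint's range is limited). The gripper opens to 85 mm and grips with 20 to 120 N. Pads are 22 mm wide; open, the fingers measure 114 mm over their backs; the gripper's body (76 mm by 85 mm) begins 54 mm behind the grasp point. The pads swing forward as they close: fully open they stand 13 mm farther back than shut.
Start: joints at [0.959, 0.313, 1.498, -0, 1.331, -0.223], TCP at [199.029, 485.817, 231.294] pointing down, gripper open.
Joint ranges: [-2.94, 2.94], [-0.97, 2.17], [0.19, 2.56], [-1.23, 4.37], [0.02, 3.11], [-2.88, 2.88]. Speed limits (rad/s): [2.39, 2.39, 3.01, 3.14, 3.14, 3.14].

## Interface

Orientations are given as a unit quaternion [w, x, y, z].
In Python, from rig import ctrl, eyes, order gives the robot as it stands.
- The arm moves only by the tool move_arm, never from a script. Its argument "deltas" is a list of rows, each a list of 6 numbers: the shift along the tool's x, y, z in cm, then the turn, a rotation vector about the tool's x, y, z in degrees. A call has exactly 10 rows; each row shifts and turns the commanded pose from where the row before left it, along the tool's axes as they then stand; what a row does not reach is not made up. A row lasts 1/10 s, in which the tool goes at most 50 mm and 8.59 degrees, less where a joint would pass 70% of its speed; a pose out of reach is approached as far as the arm can. A call is refused whole if a number of a shift passes 5 or a number of a turn 8.59, either way. A call with a gripper value outside its range is refused whole. "grip" is the finger opening in cm, from 0 to 8.54, set as the call begins (left out, the last holds). The fingers move at their own pace and stop on an object; "newtons" is the grip in N (left out, the last holds). Time passes only in rows, so rows that do not move let the fingers close, or fill a call up. It gives the time, the measured TCP pose, the force and the opening at its end, in the units of the state.
- ctrl.sense(): the state, without advancing time (a new reading comes with each control period).
- eyes.capture(name): name is "scene" or "top"; returns the picture (420x560x3 uint8, blue, green, red); there is no depth.
- eyes.camera_params(name): a dict with "K" (3x3 intrinsics, pixels), "camera_from_world" (4x4, takes a point from world to camera coordinates). Camera axes: x right, y down, z forward; pixel columns grow to the right and rows downward; lengths in mm; the calibration is good to about 2 mm. A picture is of the moment at which its call begins. camera_params takes no time and is no camera call.
- order.finish_job(): hands the job in, once; it reports no verdict.
The state is a dict: "time_s": time; "joints": joint angles; "dq": joint speeds; "tau": joint torques, N m; "eef_pos": TCP position; "ee_rot": TCP orientation; "force": force on the tool from outside, world axes, zero at the start; "wrist_torque": the same for the moment, N m; "grip_width": opening from 0.0 (shut) to 1.0 (fully open).
Only numpy, scipy, OpenCV 4.12 (cv2) and the standard library are available. Lean on these libraries where they do the work, as an engineer would, in place of code of your own. Each camera call takes 0.05 s, during which the arm holds its last target.

## Task

Pull the top drawer of the blue tool cabinet well open by its handle, lift out the orange dish with the steel valve ball in it, and bring it to the test stand, turned about a quarter turn so that its pouring lip points straight in from the stand's open front, over the open brass valve. Keep the dish level and the ball settled in the middle the whole way, never up against the rim, and do not knock the stand or disturb the other parts lying about. Do not tip out the ball or set the dish down: finish holding the dish still and level there, the tip of its lip a finger's breadth above the middle of the valve mouth.

Things in the scene. Friction and masses are not known exactly. Their poses are not given: they have to be found in the camera images.
- cabinet: low blue steel two-drawer tool cabinet with grey drawer fronts, fixed, 240 deep x 360 wide x 142 high. Origin: centre of its underside; its x axis points from the drawer fronts to the back, z up. A small yellow bin of fittings stands on the rear of its top (up to 37 above the top, beginning 155 behind the drawer fronts).
- drawer (a joint): travel of the top drawer in m: 0 shut, 0.165 fully out, along the cabinet's -x; light friction (1.5 N), stays where left. Inside 204 long x 336 wide; floor 80 above the bench, side walls end at 126, front (15 thick) at 134. Dish and guide block lie in it, one towards each side, some 170 apart, and travel with it.
- drawer_handle (a point): middle of the top drawer's steel bar handle: a horizontal round bar 11 in diameter and 120 long, along the cabinet's y, 35 in front of the drawer front (29 free behind the bar), 112 above the bench, 30 below the cabinet's top.
- dish: orange eight-sided dish with a pouring lip, 62 across flats, 30 high, 100 g. Origin: centre of its underside; x axis out along the lip, z up. Its outer flats facing +y and -y are upright, 62 apart, 26 wide, 8 to 30 above the underside: pinch across these. Inside is a funnel: 7 degrees out to 14 from the centre, then 16 degrees up to the wall at 28. In the drawer the lip points roughly to the front.
- dish_lip (a point): underside of the free end of the dish's lip: in the dish's frame 48 along x from its centre and 12 above its underside. The lip is a channel 25 wide, its cheeks 25 above the dish's underside.
- ball_center (a point): centre of the loose steel valve ball, 20 in diameter, 33 g, rolling freely in the dish; at rest in the middle it lies 19 above the dish's underside and its top is just below the rim.
- stand: fixed aluminium test stand: base plate 150 x 130 x 12, upright back plate 160 high with a gauge, an open brass check valve upright in the middle. Origin: centre of its underside, on the valve's axis; x axis points from the open front to the back plate, whose face is 62 behind the valve axis; the gauge begins 47 behind it, 98 to 152 above the bench; z up.
- valve_mouth (a point): centre of the valve's open upper rim, 80 above the bench: brass tube 40 outside, bore 28. The lip end is to be held over this point.
- valve_cap: bystander: brass hexagon cap 32 wide, 20 high, lying on the stand's base plate. Origin: centre of its underside.
- guide_block: bystander: dark brown slotted block 50 x 34 x 20 lying in the top drawer. Origin: centre of its underside.
- jaw_block: bystander: black slotted block 90 x 60 x 30 on the bench. Origin: centre of its underside.
- level_foot: bystander: brass machine foot, 72 in diameter, with an upright stud, 87 high. Origin: centre of its underside.
- spanner: bystander: steel spanner lying on the bench in front of the cabinet. Origin: under its middle.
- spacer: bystander: yellow ring 48 in diameter, 10 high, on the bench. Origin: centre of its underside.
- bracket: bystander: dark steel angle bracket 50 x 35, 45 high, on the bench. Origin: centre of its underside.
There are look-alikes about, which are no part of the job. What is shaped like the stand but pink is not meant.

How it is judged (in metres and radians):
On the way, in this order (a step that is already met when the one before it is completed fails the run):
1. the top drawer is pulled at least 110 mm out (value of joint drawer above 0.11 m), for 0.2 s.
2. the dish is lifted clear of the drawer with the ball in it (z of dish in the frame of cabinet above 0.11 m and distance between ball_center and dish below 0.03 m and contact force between dish and cabinet below 0.2 N and contact force between dish and the fingers above 1 N), for 0.2 s.
At the end, for the whole second after the job is handed in: Held by the gripper alone, still, level to 5 degrees, the dish comes in from the stand's open front, lip within 15 degrees of its x axis; lip end within 12 mm sideways of the valve mouth's centre, 4 to 40 mm above; ball within 8 mm of the dish's centre; guide block still in the drawer (horizontal distance between dish_lip and valve_mouth below 0.012 m and z of dish_lip in the frame of valve_mouth between 0.004 and 0.04 m and angle between the x axis of dish and the x axis of stand, either way round below 0.26 rad and x of dish in the frame of stand below -0.03 m and angle between dish's own z axis and vertical below 0.09 rad and horizontal distance between ball_center and dish below 0.008 m and z of ball_center in the frame of dish below 0.025 m and linear speed of dish below 0.02 m/s and contact force between dish and the fingers above 1 N and contact force between dish and stand below 0.3 N and z of guide_block in the frame of cabinet below 0.11 m); the arm keeps its last pose, push and grip.
It fails at once if the ball rolls more than 16 mm from the middle of the dish, up to the rim (horizontal distance between ball_center and dish above 0.016 m).
It fails at once if the dish is tipped more than 11 degrees (angle between dish's own z axis and vertical above 0.2 rad).
It fails at once if the stand is struck by the robot or the dish (contact force between stand and the arm above 2 N or contact force between stand and the fingers above 2 N or contact force between stand and dish above 2 N).
It fails at once if another part is disturbed (shifted more than 20 mm, or the guide block tipped) (distance of any of valve_cap, jaw_block, level_foot, spanner, spacer, bracket from where it was at the start of the episode above 0.02 m or angle between guide_block's own z axis and vertical above 0.3 rad).
It also fails if it takes over 69 s, if anything falls off the work surface, if the arm or the gripper's body presses on something with over 40 N, if the wrist force passes 120 N, or if a joint passes its speed limit or range.

## Working session

There is one attempt and no reset: what is moved stays moved. The work goes in short steps, Python scripts to look and compute and a tool call to move; the robot and the scene stay as the last step left them, time stands still between calls to the robot, and variables do not carry over. Pictures are saved under pics/ and viewed, and the job is handed in when it is done.

Besides the shell and the picture viewer there is one more tool, called after "Request:" by a JSON object that holds its "op" and its "data", one argument or row to a line. move_arm: Moves the arm, as the interface text tells. Its arguments: {"type":"object","properties":{"deltas":{"type":"array"},"grip":{"type":"number"},"newtons":{"type":"number"}},"required":["deltas"]}

```bash
ls; mkdir -p pics; python3 - <<'E'
from rig import ctrl,eyes,order
import cv2
print(ctrl.sense())
for n in("scene","top"):
    im=eyes.capture(n); cv2.imwrite(f"pics/{n}0.png",im)
    p=eyes.camera_params(n); print(n,p["K"],p["camera_from_world"])
E
```

```text
pics
{'time_s': 0.0, 'joints': array([ 9.58571175e-01,  3.13484780e-01,  1.49846919e+00, -1.95728038e-05,
        1.33101599e+00, -2.23400122e-01]), 'dq': array([ 1.65528539e-03, -6.85113639e-05,  4.41864729e-05, -4.01249774e-04,
        1.07001860e-03, -1.66299764e-04]), 'tau': array([ 4.86826775e-04, -4.12270153e+01, -2.59746176e+01, -1.71420138e-04,
        4.05326180e-03,  1.85241782e-05]), 'eef_pos': array([198.88316807, 485.57565774, 230.70520384]), 'ee_rot': array([-2.70742300e-04,  1.93187818e-01,  9.81161553e-01, -6.33271128e-04]), 'force': array([0.03581636, 1.56328654, 0.1824741 ]), 'wrist_torque': array([0.00968616, 0.06757002, 0.02306263]), 'grip_width': 0.9978306770071033}
scene [[441.28927994   0.         275.45990637]
 [  0.         441.28927994 204.32500812]
 [  0.           0.           1.        ]] [[ 4.64389106e-01  8.85410976e-01 -1.97525144e-02 -2.68996691e+02]
 [ 5.09731396e-01 -2.85454769e-01 -8.11596870e-01 -1.63928127e+02]
 [-7.24235226e-01  3.66828268e-01 -5.83883858e-01  1.54449719e+03]
 [ 0.00000000e+00  0.00000000e+00  0.00000000e+00  1.00000000e+00]]
top [[382.19776398   0.         276.83702557]
 [  0.         382.19776398 203.46443103]
 [  0.           0.           1.        ]] [[-1.67637187e-02 -9.99826336e-01 -8.14100116e-03  7.86354635e+01]
 [-9.95444266e-01  1.74534685e-02 -9.37341411e-02  5.12208126e+02]
 [ 9.38599516e-02  6.53258015e-03 -9.95563978e-01  1.08139210e+03]
 [ 0.00000000e+00  0.00000000e+00  0.00000000e+00  1.00000000e+00]]
```

View pics/scene0.png

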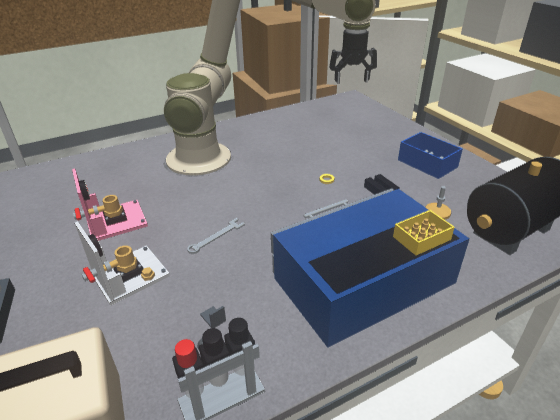

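View pics/top0.png

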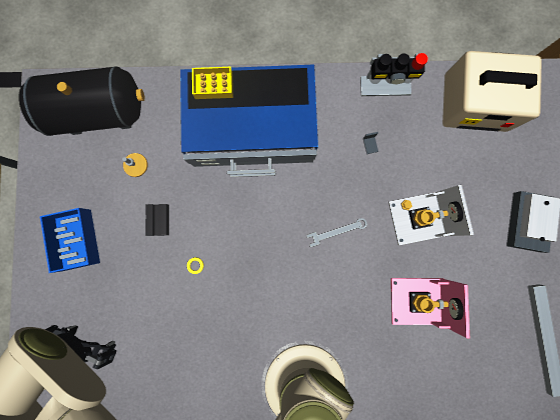

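Candidates for the stand in the top view: the pink one at (430,305) and the aluminium one at (430,215). The aluminium one fits because pink is excluded. I'll enlarge to confirm it and the cabinet edges.

```bash
python3 - <<'E'
import cv2
im=cv2.imread("pics/top0.png")
a=cv2.resize(im[180:250,380:480],None,fx=5,fy=5,interpolation=cv2.INTER_CUBIC)
b=cv2.resize(im[55:185,170:330],None,fx=5,fy=4.6,interpolation=cv2.INTER_CUBIC)
cv2.imwrite("pics/c1.png",a);cv2.imwrite("pics/c2.png",b)
s=cv2.imread("pics/scene0.png")
cv2.imwrite("pics/c3.png",cv2.resize(s[215:300,70:180],None,fx=6,fy=6,interpolation=cv2.INTER_CUBIC))
E
```

```text
(no output)
```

View pics/c1.png

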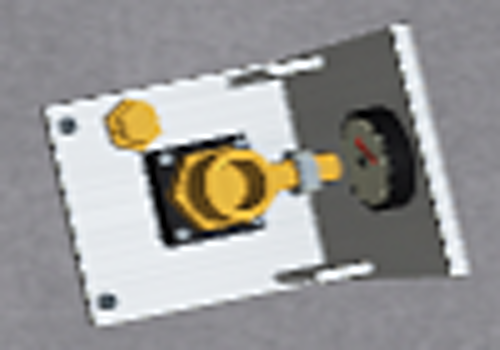

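View pics/c2.png

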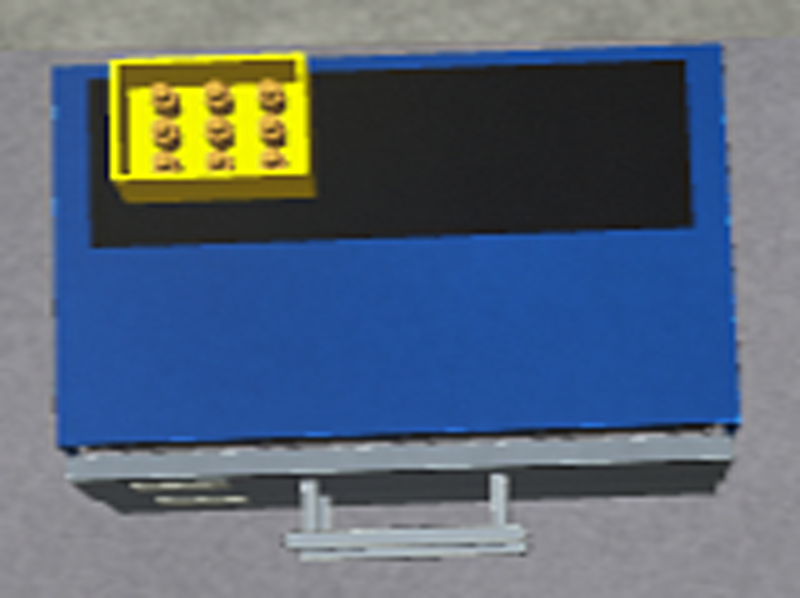

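View pics/c3.png

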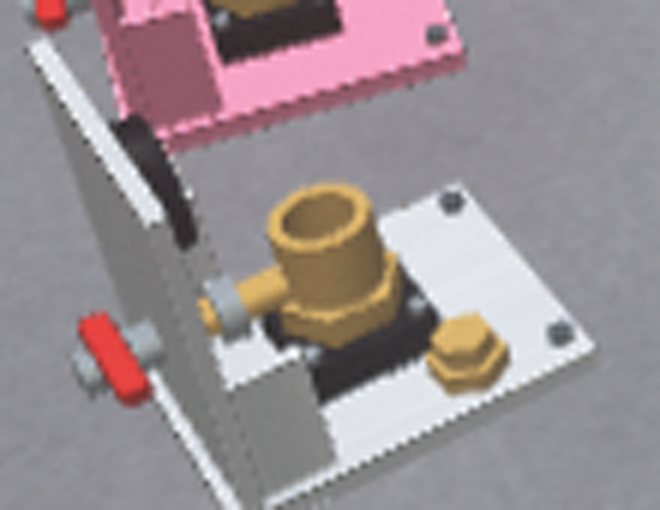

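```bash
cat > h.py <<'E'
import numpy as np, cv2
from rig import ctrl,eyes,order
P={n:eyes.camera_params(n) for n in("scene","top")}
def ray(n,px):
    K=P[n]["K"];T=P[n]["camera_from_world"];R=T[:3,:3]
    d=R.T@np.linalg.solve(K,[px[0],px[1],1.]);return -R.T@T[:3,3],d/np.linalg.norm(d)
def onz(n,px,z):
    c,d=ray(n,px);return c+d*(z-c[2])/d[2]
def proj(n,p):
    K=P[n]["K"];T=P[n]["camera_from_world"];q=K@(T[:3,:3]@np.array(p,float)+T[:3,3]);return q[:2]/q[2]
def tri(a,b):
    c1,d1=ray("top",a);c2,d2=ray("scene",b)
    s=np.linalg.lstsq(np.c_[d1,-d2],c2-c1,rcond=None)[0]
    p,q=c1+d1*s[0],c2+d2*s[1];return (p+q)/2,np.linalg.norm(p-q)
def tool(s=None):
    from scipy.spatial.transform import Rotation as Ro
    s=s or ctrl.sense();w=s["ee_rot"];return s["eef_pos"],Ro.from_quat([w[1],w[2],w[3],w[0]])
E
python3 - <<'E'
from h import *
np.set_printoptions(precision=1,suppress=True)
c={k:onz("top",p,142) for k,p in dict(FL=(182,152),FR=(318,147.2),BL=(180.4,69.3),BR=(314.4,64.6)).items()}
print(c,np.linalg.norm(c['FL']-c['FR']),np.linalg.norm(c['FL']-c['BL']),np.linalg.norm(c['FR']-c['BR']))
for a,b in(('FR','FL'),('FL','BL'),('FR','BR'),('BR','BL')):
    d=c[b]-c[a];print(np.degrees(np.arctan2(d[1],d[0])))
print("bar",onz("top",(227.2,172.6),112),onz("top",(275.2,172.4),112))
f1,f2=onz("top",(389,201.2),12),onz("top",(399,245),12)
d=f2-f1;print("plate",f1,f2,np.linalg.norm(d),np.degrees(np.arctan2(d[1],d[0])), (f1+f2)/2)
print("mouth",onz("top",(427.2,217.2),80),onz("scene",(123.7,251.3),80),tri((427.2,217.2),(123.7,251.3)))
E
```

```text
{'FL': array([642.3, 315.5, 142. ]), 'FR': array([648.4, -41.2, 142. ]), 'BL': array([867.8, 321.3, 142. ]), 'BR': array([873.5, -37.6, 142. ])} 356.70846512577066 225.53615265154184 225.04963397909617
90.98523728822596
1.4651646351313097
0.9103014258436679
90.90879881771234
bar [590.8 201.2 112. ] [589.   72.3 112. ]
plate [ 515.5 -257.7   12. ] [ 388.  -280.9   12. ] 129.67051893588055 -169.69661611547886 [ 451.8 -269.3   12. ]
mouth [ 463.4 -340.2   80. ] [ 472.4 -342.3   80. ] (array([ 463.9, -342.3,   73.4]), np.float64(0.8138914579294791))
```

The crop confirms the aluminium stand at (427,217) in the top view, with its cap beside it and its back plate to the right. Its axis points along about -80°. The cabinet top edges (182,152) and (318,147) give 357 × 225, which fits the body behind the 15 mm drawer front. The handle bar is near (592,137,112). Next I'll plan the moves.

```bash
cat >> h.py <<'E'
def psi(R): y=R.as_matrix()[:,1]; return np.degrees(np.arctan2(y[1],y[0]))
def prof(n,ramp):
    v=np.minimum(1,np.minimum((np.arange(n)+1)/(ramp+1),(n-np.arange(n))/(ramp+1)));return v/v.sum()
def plan(p0,a0,p1,a1,n,ramp,dec=2,tail=0,rt=None):
    """rows for tool-down move from p0,psi a0 to p1,a1; rounding carried along"""
    p=np.array(p0,float);a=a0;f=np.cumsum(prof(n,ramp));rows=[]
    p0=p.copy();p1=np.array(p1,float)
    for k in f:
        d=(p0+(p1-p0)*k-p)/10;c,s=np.cos(np.radians(a)),np.sin(np.radians(a))
        r=np.round([d@[-s,c,0],d@[c,s,0],-d[2]],dec);da=np.round(-(a0+(a1-a0)*k-a),1)
        p+=10*(r[0]*np.array([-s,c,0])+r[1]*np.array([c,s,0])+r[2]*np.array([0,0,-1]));a-=da
        rows.append([float(x)+0. for x in r]+[0,0,float(da)+0.])
    rows+=[[0]*6]*tail
    for i in range(0,len(rows),10):print(str(rows[i:i+10]).replace(" ",""))
    print("end",p.round(1),round(a,1))
E
python3 - <<'E'
from h import *
plan([199,485.8,231.3],67.7,[592,137,200],1,20,5)
E
```

```text
[[-0.55,-0.19,0.03,0,0,0.7],[-1.11,-0.38,0.07,0,0,1.5],[-1.67,-0.51,0.11,0,0,2.2],[-2.26,-0.6,0.14,0,0,3.0],[-2.86,-0.6,0.17,0,0,3.7],[-3.46,-0.5,0.21,0,0,4.5],[-3.5,-0.23,0.21,0,0,4.4],[-3.5,0.05,0.21,0,0,4.5],[-3.49,0.32,0.21,0,0,4.4],[-3.45,0.58,0.21,0,0,4.4]]
[[-3.4,0.85,0.2,0,0,4.5],[-3.33,1.11,0.21,0,0,4.4],[-3.22,1.36,0.21,0,0,4.5],[-3.11,1.62,0.21,0,0,4.4],[-2.98,1.84,0.21,0,0,4.5],[-2.35,1.73,0.17,0,0,3.7],[-1.79,1.5,0.14,0,0,3.0],[-1.28,1.2,0.11,0,0,2.2],[-0.82,0.83,0.07,0,0,1.5],[-0.4,0.42,0.03,0,0,0.7]]
end [592. 137. 200.] 1.0
```

Request:
{"op": "move_arm", "data": {
  "deltas": [
    [-0.55,-0.19,0.03,0,0,0.7],
    [-1.11,-0.38,0.07,0,0,1.5],
    [-1.67,-0.51,0.11,0,0,2.2],
    [-2.26,-0.6,0.14,0,0,3.0],
    [-2.86,-0.6,0.17,0,0,3.7],
    [-3.46,-0.5,0.21,0,0,4.5],
    [-3.5,-0.23,0.21,0,0,4.4],
    [-3.5,0.05,0.21,0,0,4.5],
    [-3.49,0.32,0.21,0,0,4.4],
    [-3.45,0.58,0.21,0,0,4.4]
  ],
  "grip": 2.6
}}

```text
time_s: 1.1
eef_pos: [396.8, 309.6, 215.5]
ee_rot: [0.0, 0.468, 0.883, -0.0]
force: [0.1, 1.2, 0.0]
grip_width: 0.303
```

Request:
{"op": "move_arm", "data": {
  "deltas": [
    [-3.4,0.85,0.2,0,0,4.5],
    [-3.33,1.11,0.21,0,0,4.4],
    [-3.22,1.36,0.21,0,0,4.5],
    [-3.11,1.62,0.21,0,0,4.4],
    [-2.98,1.84,0.21,0,0,4.5],
    [-2.35,1.73,0.17,0,0,3.7],
    [-1.79,1.5,0.14,0,0,3.0],
    [-1.28,1.2,0.11,0,0,2.2],
    [-0.82,0.83,0.07,0,0,1.5],
    [-0.4,0.42,0.03,0,0,0.7]
  ]
}}

```text
time_s: 2.1
eef_pos: [592.6, 136.0, 199.7]
ee_rot: [-0.0, 0.702, 0.713, -0.0]
force: [-0.5, 0.1, 0.5]
grip_width: 0.302
```

```bash
python3 - <<'E'
from h import *
p,R=tool();print(p,psi(R),R.as_matrix()[:,2],ctrl.sense()['grip_width'],ctrl.sense()['time_s'])
t=eyes.capture("top");s=eyes.capture("scene")
cv2.imwrite("pics/t1.png",t);cv2.imwrite("pics/s1.png",s)
a=cv2.resize(t[120:220,190:310],(600,500),interpolation=cv2.INTER_CUBIC)
b=cv2.resize(s[130:260,260:420],(740,600),interpolation=cv2.INTER_CUBIC)
cv2.imwrite("pics/t1c.png",a);cv2.imwrite("pics/s1c.png",b)
E
```

```text
[592.56744162 136.03714513 199.71160157] 0.8890361778701813 [-4.38665262e-04 -1.11185293e-04 -9.99999898e-01] 0.302242775718658 2.1
```

View pics/t1c.png

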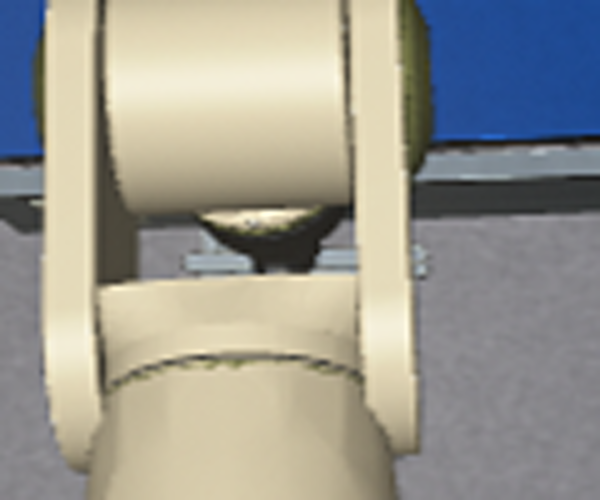

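View pics/s1c.png

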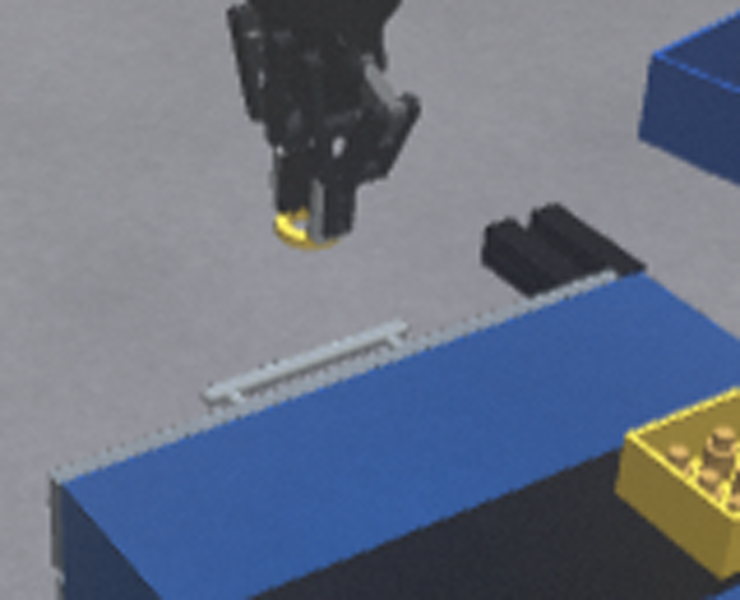

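```bash
python3 - <<'E'
from h import *
np.set_printoptions(precision=1,suppress=True)
s=onz("scene",(305,215.6),112),onz("scene",(346.9,201.1),112);print(s,sum(s)/2)
# bar in top now: left part centre row 262/5+120 ; 
print(onz("top",(190+218/5,120+262/5),112),onz("top",(190+345/5,120+259/5),112))
p,R=tool();print(proj("top",p),proj("scene",p))
plan(p,psi(R),[591,137,94],1,10,3)
E
```

```text
(array([595.9,  75.1, 112. ]), array([595.3, 199. , 112. ])) [595.6 137.1 112. ]
[591.1 184.  112. ] [591.4 115.7 112. ]
[248.5 165.3] [327.3 177.7]
[[0.0,0.0,0.38,0,0,0.0],[0.0,-0.01,0.75,0,0,0.0],[0.01,-0.02,1.14,0,0,0.0],[0.0,-0.01,1.51,0,0,0.0],[0.0,-0.02,1.51,0,0,0.0],[0.01,-0.02,1.52,0,0,0.0],[0.0,-0.02,1.51,0,0,0.0],[0.0,-0.01,1.13,0,0,0.0],[0.0,-0.01,0.76,0,0,0.0],[0.01,0.0,0.38,0,0,0.0]]
end [591.  137.1  94. ] 1.0
```

Both views put the bar at x ≈ 591–596, y ≈ 137, and the fingers are already there, so I'll go straight down.

Request:
{"op": "move_arm", "data": {
  "deltas": [
    [0,0,0.5,0,0,0],
    [0,0,1,0,0,0],
    [0,0,1.5,0,0,0],
    [0,0,1.5,0,0,0],
    [0,0,1.5,0,0,0],
    [0,0,1.5,0,0,0],
    [0,0,1.2,0,0,0],
    [0,0,0.9,0,0,0],
    [0,0,0.6,0,0,0],
    [0,0,0.3,0,0,0]
  ]
}}

```text
time_s: 3.2
eef_pos: [592.0, 137.3, 94.5]
ee_rot: [-0.0, 0.701, 0.713, -0.0]
force: [0.1, 0.3, 0.6]
grip_width: 0.305
```

Request:
{"op": "move_arm", "data": {
  "deltas": [
    [0,0,0,0,0,0],
    [0,0,0,0,0,0],
    [0,0,0,0,0,0],
    [0,0,0,0,0,0],
    [0,0,0,0,0,0],
    [0,0,0,0,0,0],
    [0,0,0,0,0,0],
    [0,0,0,0,0,0],
    [0,0,0,0,0,0],
    [0,0,0,0,0,0]
  ],
  "grip": 0,
  "newtons": 30
}}

```text
time_s: 4.2
eef_pos: [592.3, 137.2, 95.2]
ee_rot: [0.0, 0.701, 0.713, 0.0]
force: [0.9, -0.2, -0.8]
grip_width: 0.116
```

```bash
python3 - <<'E'
from h import *
p,R=tool();print(p,psi(R),ctrl.sense()['force'],ctrl.sense()['grip_width']*85.4)
s=eyes.capture("scene")
cv2.imwrite("pics/s2c.png",cv2.resize(s[130:260,260:420],(740,600),interpolation=cv2.INTER_CUBIC))
E
```

```text
[592.27379475 137.20308739  95.1565303 ] 1.0240097142259306 [ 0.9061895  -0.24440516 -0.80465943] 9.91699731945818
```

View pics/s2c.png

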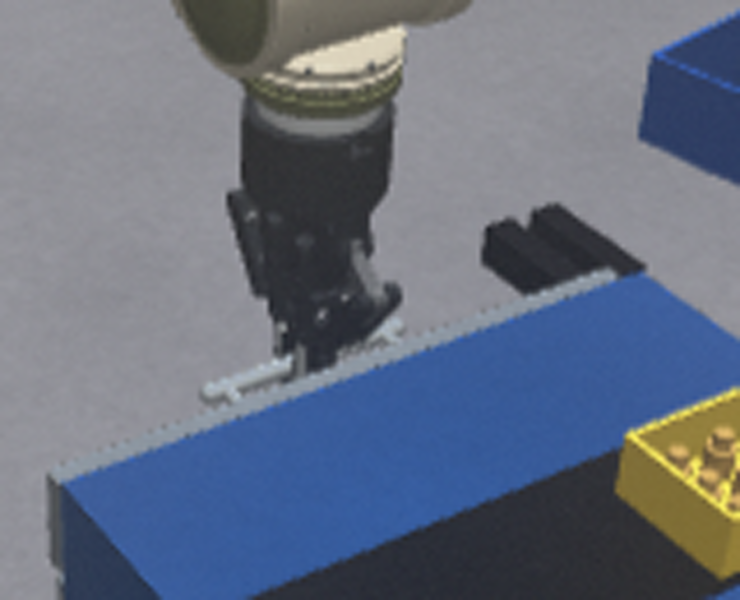

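The scene crop shows the fingers straddling the bar near (310,365), and the opening of 10 mm matches the 11 mm bar. I'll pull gently along the tool's -y.

Request:
{"op": "move_arm", "data": {
  "deltas": [
    [0,-0.1,0,0,0,0],
    [0,-0.2,0,0,0,0],
    [0,-0.3,0,0,0,0],
    [0,-0.4,0,0,0,0],
    [0,-0.5,0,0,0,0],
    [0,-0.6,0,0,0,0],
    [0,-0.7,0,0,0,0],
    [0,-0.7,0,0,0,0],
    [0,-0.7,0,0,0,0],
    [0,-0.7,0,0,0,0]
  ]
}}

```text
time_s: 5.25
eef_pos: [542.6, 136.3, 95.1]
ee_rot: [0.0, 0.701, 0.713, 0.0]
force: [2.1, 0.1, 1.9]
grip_width: 0.109
```

Request:
{"op": "move_arm", "data": {
  "deltas": [
    [0,-0.7,0,0,0,0],
    [0,-0.7,0,0,0,0],
    [0,-0.7,0,0,0,0],
    [0,-0.7,0,0,0,0],
    [0,-0.7,0,0,0,0],
    [0,-0.7,0,0,0,0],
    [0,-0.7,0,0,0,0],
    [0,-0.7,0,0,0,0],
    [0,-0.7,0,0,0,0],
    [0,-0.7,0,0,0,0]
  ]
}}

```text
time_s: 6.25
eef_pos: [472.7, 135.0, 95.1]
ee_rot: [0.0, 0.701, 0.713, 0.0]
force: [2.0, -1.1, 3.5]
grip_width: 0.115
```

Request:
{"op": "move_arm", "data": {
  "deltas": [
    [0,-0.7,0,0,0,0],
    [0,-0.7,0,0,0,0],
    [0,-0.6,0,0,0,0],
    [0,-0.5,0,0,0,0],
    [0,-0.4,0,0,0,0],
    [0,-0.3,0,0,0,0],
    [0,-0.2,0,0,0,0],
    [0,-0.1,0,0,0,0],
    [0,0,0,0,0,0],
    [0,0,0,0,0,0]
  ]
}}

```text
time_s: 7.25
eef_pos: [437.9, 134.4, 95.1]
ee_rot: [-0.0, 0.701, 0.713, -0.0]
force: [-1.2, -1.9, 6.8]
grip_width: 0.111
```

```bash
python3 - <<'E'
from h import *
p,R=tool();print(p,psi(R),ctrl.sense()['force'],ctrl.sense()['grip_width']*85.4)
s=eyes.capture("scene");cv2.imwrite("pics/s3.png",s)
t=eyes.capture("top");cv2.imwrite("pics/t3.png",t)
E
```

```text
[437.89160387 134.3985465   95.06479328] 1.02529314765143 [-1.17209006 -1.9404081   6.8029834 ] 9.479154330579828
```

View pics/t3.png

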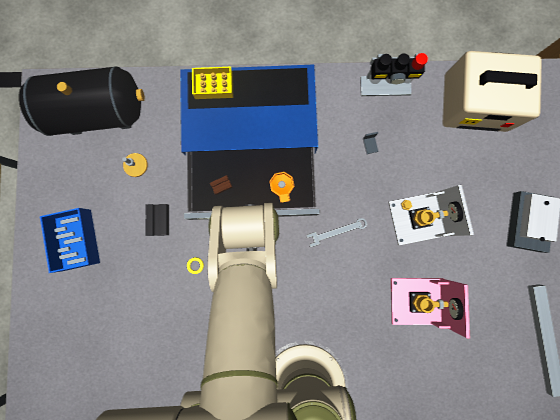

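View pics/s3.png

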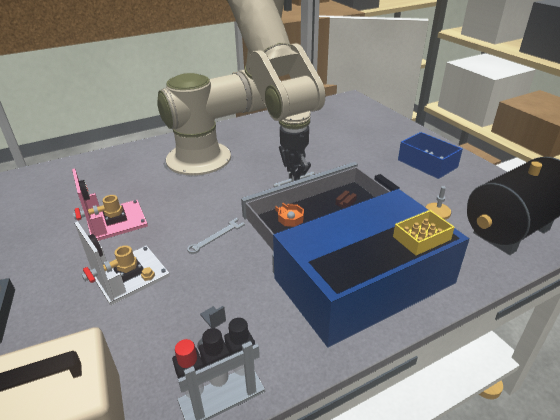

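The drawer is out about 154 mm. The dish with the ball is at (282,184) in the top view and (291,214) in the scene view, and the guide block is on the other side at (221,184). I'll release, rise, and measure the dish.

Request:
{"op": "move_arm", "data": {
  "deltas": [
    [0,0,0,0,0,0],
    [0,0,0,0,0,0],
    [0,0,0,0,0,0],
    [0,0,-0.5,0,0,0],
    [0,0,-1,0,0,0],
    [0,0,-2,0,0,0],
    [0,0,-3,0,0,0],
    [0,0,-3,0,0,0],
    [0,0,-2,0,0,0],
    [0,0,-1,0,0,0]
  ],
  "grip": 2.6
}}

```text
time_s: 8.35
eef_pos: [438.6, 134.5, 222.4]
ee_rot: [0.001, 0.701, 0.713, 0.001]
force: [1.0, 0.4, -1.5]
grip_width: 0.302
```

```bash
python3 - <<'E'
from h import *
np.set_printoptions(precision=1,suppress=True)
p,R=tool();print(p,psi(R))
s=eyes.capture("scene");cv2.imwrite("pics/s4.png",s)
t=eyes.capture("top");cv2.imwrite("pics/t4.png",t)
cv2.imwrite("pics/t4c.png",cv2.resize(t[160:220,250:320],None,fx=10,fy=10,interpolation=cv2.INTER_CUBIC))
cv2.imwrite("pics/s4c.png",cv2.resize(s[195:235,265:320],None,fx=13,fy=13,interpolation=cv2.INTER_CUBIC))
E
```

```text
[438.6 134.5 222.4] 1.0279146091786582
```

View pics/t4c.png

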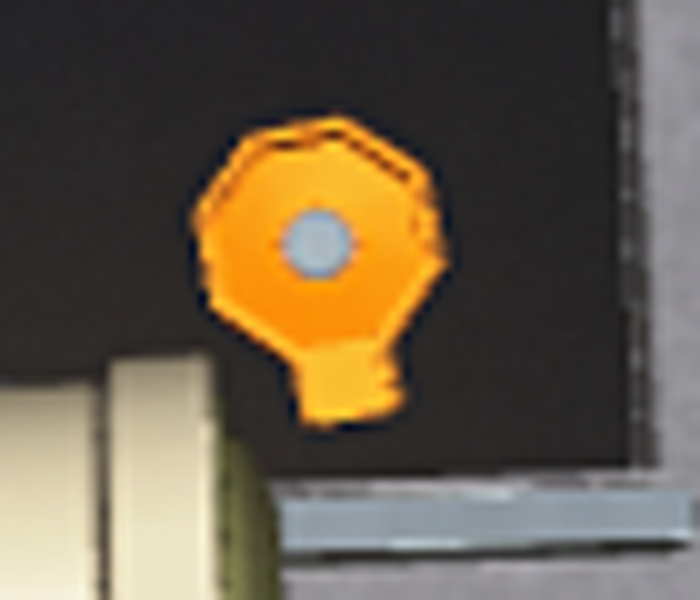

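View pics/s4c.png

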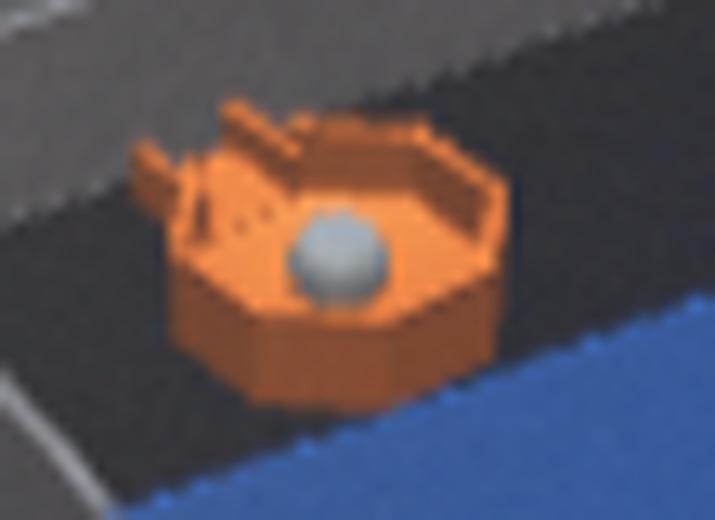

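```bash
python3 - <<'E'
from h import *
np.set_printoptions(precision=1,suppress=True)
T=lambda u,v:(250+(u+.5)/10-.5,160+(v+.5)/10-.5)
S=lambda u,v:(265+(u+.5)/13-.5,195+(v+.5)/13-.5)
V=[(245,135),(335,118),(432,180),(445,262),(395,340),(298,360),(210,300),(195,215)]
W=np.array([onz("top",T(*v),110) for v in V]);print(W[:,:2],W.mean(0))
for i in range(4):print("flat pair dist",np.linalg.norm((W[i]+W[(i+1)%8]-W[(i+4)%8]-W[(i+5)%8])/2))
for i,j in((2,3),(7,6)):
    d=W[j]-W[i];print("flat ang",np.degrees(np.arctan2(d[1],d[0])))
d=(W[6]+W[7]-W[2]-W[3]);print("y normal ang",np.degrees(np.arctan2(d[1],d[0])))
L=[onz("top",T(312,425),100),onz("top",T(402,405),103)];print("lip",L)
m=(L[0]+L[1])/2
for z in (95,100,105):
  m=onz("top",T(357,415),z);d=m-W.mean(0);print(m,np.degrees(np.arctan2(d[1],d[0])),np.linalg.norm(d[:2]))
print("ball",onz("top",T(318,244),99),onz("scene",S(338,260),99),tri(T(318,244),S(338,260)))
VS=[(167,240),(255,320),(390,325),(495,262),(505,185),(425,128),(300,122)]
print(np.array([onz("scene",S(*v),110) for v in VS])[:,:2])
E
```

```text
[[587.7  75.4]
 [591.8  51.1]
 [574.5  25.4]
 [552.3  22.4]
 [531.5  36.2]
 [526.5  62.2]
 [543.1  85.5]
 [566.2  89.2]] [559.2  55.9 110. ]
flat pair dist 62.35836879244072
flat pair dist 60.03702293746597
flat pair dist 64.03615608807121
flat pair dist 63.54713966054073
flat ang -172.27017957148135
flat ang -170.9437454295416
y normal ang 97.84364525292543
lip [array([510. ,  58.7, 100. ]), array([514.7,  34.5, 103. ])]
[513.   46.5  95. ] -168.46244672565436 47.15972661172625
[512.5  46.6 100. ] -168.6753390458794 47.63559073687354
[512.   46.6 105. ] -168.88401717082718 48.11209951450504
ball [559.3  56.2  99. ] [559.9  54.8  99. ] (array([559.2,  55.8,  98.2]), np.float64(0.9771465903835312))
[[551.3  22.5]
 [581.3  25.2]
 [594.8  46.4]
 [587.6  73.2]
 [567.4  87.4]
 [543.7  83.3]
 [530.1  63.1]]
```

```bash
python3 - <<'E'
from h import *
plan([438.6,134.5,222.4],1.0,[559.2,55.9,190],-80,20,4)
E
```

```text
[[-0.1,0.15,0.04,0,0,1.0],[-0.2,0.3,0.08,0,0,2.0],[-0.28,0.46,0.12,0,0,3.1],[-0.33,0.64,0.17,0,0,4.0],[-0.37,0.82,0.2,0,0,5.1],[-0.29,0.85,0.2,0,0,5.1],[-0.22,0.88,0.2,0,0,5.0],[-0.13,0.88,0.21,0,0,5.1],[-0.06,0.9,0.2,0,0,5.0],[0.02,0.9,0.2,0,0,5.1]]
[[0.1,0.9,0.2,0,0,5.1],[0.18,0.88,0.21,0,0,5.0],[0.25,0.86,0.2,0,0,5.1],[0.34,0.84,0.2,0,0,5.0],[0.4,0.8,0.2,0,0,5.1],[0.47,0.77,0.21,0,0,5.1],[0.43,0.57,0.16,0,0,4.0],[0.36,0.41,0.12,0,0,3.1],[0.25,0.26,0.08,0,0,2.0],[0.12,0.13,0.04,0,0,1.0]]
end [559.2  55.9 190. ] -80.0
```

Request:
{"op": "move_arm", "data": {
  "deltas": [
    [-0.1,0.15,0.04,0,0,1.0],
    [-0.2,0.3,0.08,0,0,2.0],
    [-0.28,0.46,0.12,0,0,3.1],
    [-0.33,0.64,0.17,0,0,4.0],
    [-0.37,0.82,0.2,0,0,5.1],
    [-0.29,0.85,0.2,0,0,5.1],
    [-0.22,0.88,0.2,0,0,5.0],
    [-0.13,0.88,0.21,0,0,5.1],
    [-0.06,0.9,0.2,0,0,5.0],
    [0.02,0.9,0.2,0,0,5.1]
  ],
  "grip": 8.5
}}

```text
time_s: 9.45
eef_pos: [498.3, 94.9, 202.3]
ee_rot: [-0.001, 0.905, 0.425, -0.001]
force: [0.4, 0.5, 0.8]
grip_width: 0.998
```

Request:
{"op": "move_arm", "data": {
  "deltas": [
    [0.1,0.9,0.2,0,0,5.1],
    [0.18,0.88,0.21,0,0,5.0],
    [0.25,0.86,0.2,0,0,5.1],
    [0.34,0.84,0.2,0,0,5.0],
    [0.4,0.8,0.2,0,0,5.1],
    [0.47,0.77,0.21,0,0,5.1],
    [0.43,0.57,0.16,0,0,4.0],
    [0.36,0.41,0.12,0,0,3.1],
    [0.25,0.26,0.08,0,0,2.0],
    [0.12,0.13,0.04,0,0,1.0]
  ]
}}

```text
time_s: 10.45
eef_pos: [558.5, 55.6, 186.0]
ee_rot: [-0.0, 0.996, 0.086, -0.001]
force: [1.2, 0.3, 0.7]
grip_width: 0.991
```

```bash
python3 - <<'E'
from h import *
np.set_printoptions(precision=1,suppress=True)
p,R=tool();print(p,psi(R),ctrl.sense()['joints'])
s=eyes.capture("scene");cv2.imwrite("pics/s5.png",s)
print("tcp px",proj("scene",p))
y=R.as_matrix()[:,1]
for dz in(0,13): 
  for k in(-1,1):print(dz,k,(proj("scene",p+k*42.5*y+[0,0,dz])-[240,130])*5)
cv2.imwrite("pics/s5c.png",cv2.resize(s[130:240,240:360],None,fx=5,fy=5,interpolation=cv2.INTER_CUBIC))
E
```

```text
[558.5  55.6 186. ] -80.08471690662866 [-0.1  0.4  1.5 -0.   1.3  1.3]
tcp px [290.5 185. ]
0 -1 [320.5 244.4]
0 1 [182.2 306.5]
13 -1 [321.  221.6]
13 1 [181.6 283.3]
```

View pics/s5c.png

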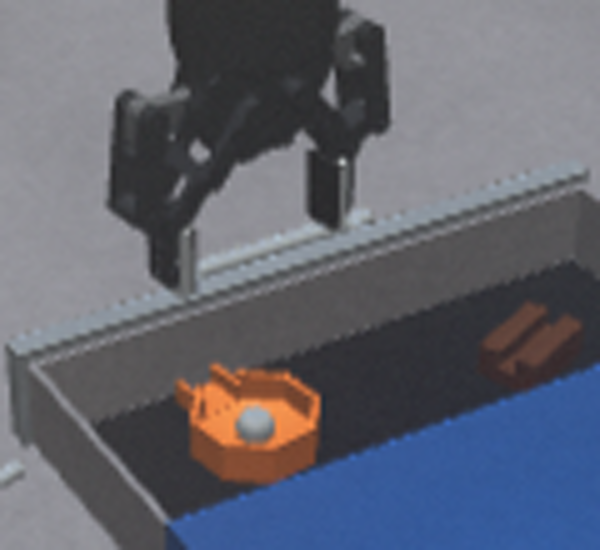

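The open fingertips appear at (188,292) and (340,228) in the crop, about 13 mm above the nominal TCP, as described. At a 62 mm opening the tips should sit about 6 mm back, so TCP z = 80 puts the pads on the upright flats with the tips clear of the drawer floor.

Request:
{"op": "move_arm", "data": {
  "deltas": [
    [0.07,-0.03,0.4,0,0,0],
    [0,0,0.8,0,0,0],
    [0,0,1.2,0,0,0],
    [0,0,1.5,0,0,0],
    [0,0,1.5,0,0,0],
    [0,0,1.5,0,0,0],
    [0,0,1.2,0,0,0],
    [0,0,0.8,0,0,0],
    [0,0,0.5,0,0,0],
    [0,0,0.3,0,0,0]
  ]
}}

```text
time_s: 11.5
eef_pos: [559.4, 56.3, 90.3]
ee_rot: [-0.0, 0.996, 0.087, -0.0]
force: [0.7, 0.7, -0.0]
grip_width: 0.994
```

Request:
{"op": "move_arm", "data": {
  "deltas": [
    [0,0,0.3,0,0,0],
    [0,0,0.3,0,0,0],
    [0,0,0.2,0,0,0],
    [0,0,0.1,0,0,0],
    [0,0,0,0,0,0],
    [0,0,0,0,0,0],
    [0,0,0,0,0,0],
    [0,0,0,0,0,0],
    [0,0,0,0,0,0],
    [0,0,0,0,0,0]
  ],
  "grip": 6.8,
  "newtons": 20
}}

```text
time_s: 12.5
eef_pos: [559.4, 56.3, 81.6]
ee_rot: [0.0, 0.996, 0.087, 0.0]
force: [-0.0, -0.7, 0.4]
grip_width: 0.802
```

```bash
python3 - <<'E'
from h import *
np.set_printoptions(precision=1,suppress=True)
st=ctrl.sense();p,R=tool();print(p,psi(R),st['force'],st['grip_width']*85.4)
s=eyes.capture("scene");cv2.imwrite("pics/s6c.png",cv2.resize(s[130:240,240:360],None,fx=5,fy=5,interpolation=cv2.INTER_CUBIC))
E
```

```text
[559.4  56.3  81.6] -79.97491783523049 [-0.  -0.7  0.4] 68.50708238819095
```

View pics/s6c.png

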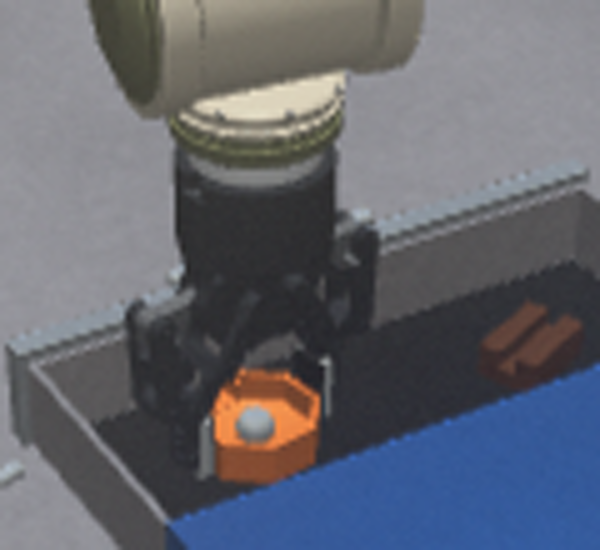

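The fingers straddle the dish evenly, with the ball in the middle at (256,425). I'll close gently in stages.

Request:
{"op": "move_arm", "data": {
  "deltas": [
    [0,0,0,0,0,0],
    [0,0,0,0,0,0],
    [0,0,0,0,0,0],
    [0,0,0,0,0,0],
    [0,0,0,0,0,0],
    [0,0,0,0,0,0],
    [0,0,0,0,0,0],
    [0,0,0,0,0,0],
    [0,0,0,0,0,0],
    [0,0,0,0,0,0]
  ],
  "grip": 6.3,
  "newtons": 20
}}

```text
time_s: 13.55
eef_pos: [559.5, 56.2, 81.7]
ee_rot: [0.0, 0.996, 0.087, 0.0]
force: [-0.1, -2.4, 2.6]
grip_width: 0.739
```

Request:
{"op": "move_arm", "data": {
  "deltas": [
    [0,0,0,0,0,0],
    [0,0,0,0,0,0],
    [0,0,0,0,0,0],
    [0,0,0,0,0,0],
    [0,0,0,0,0,0],
    [0,0,0,0,0,0],
    [0,0,0,0,0,0],
    [0,0,0,0,0,0],
    [0,0,0,0,0,0],
    [0,0,0,0,0,0]
  ],
  "grip": 5.8,
  "newtons": 30
}}

```text
time_s: 14.55
eef_pos: [559.6, 56.3, 81.9]
ee_rot: [0.0, 0.996, 0.087, 0.0]
force: [-0.2, -2.2, 5.9]
grip_width: 0.719
```

```bash
python3 - <<'E'
from h import *
np.set_printoptions(precision=1,suppress=True)
st=ctrl.sense();p,R=tool();print(p,psi(R),st['force'],st['grip_width']*85.4,st['joints'])
s=eyes.capture("scene");cv2.imwrite("pics/s7c.png",cv2.resize(s[130:240,240:360],None,fx=5,fy=5,interpolation=cv2.INTER_CUBIC))
E
```

```text
[559.6  56.3  81.9] -79.98062324768975 [-0.2 -2.2  5.9] 61.42684299561239 [-0.1  0.6  1.6  0.   1.   1.3]
```

View pics/s7c.png

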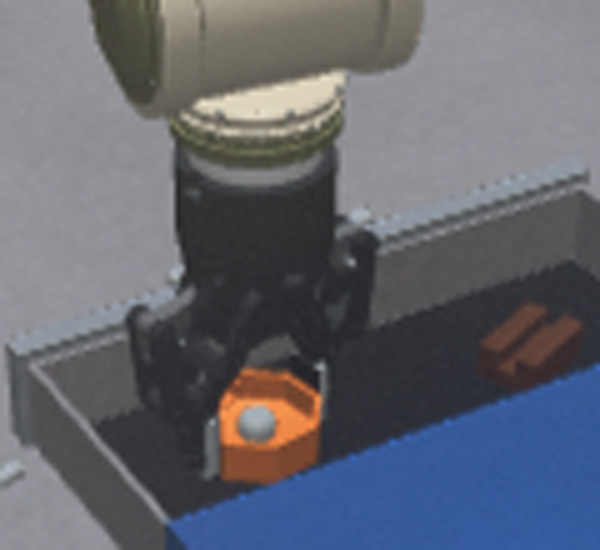

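Request:
{"op": "move_arm", "data": {
  "deltas": [
    [0,0,-0.1,0,0,0],
    [0,0,-0.2,0,0,0],
    [0,0,-0.3,0,0,0],
    [0,0,-0.4,0,0,0],
    [0,0,-0.5,0,0,0],
    [0,0,-0.5,0,0,0],
    [0,0,-0.5,0,0,0],
    [0,0,-0.5,0,0,0],
    [0,0,-0.5,0,0,0],
    [0,0,-0.5,0,0,0]
  ]
}}

```text
time_s: 15.6
eef_pos: [559.4, 56.3, 122.0]
ee_rot: [-0.0, 0.996, 0.087, 0.0]
force: [-0.1, 0.6, -1.6]
grip_width: 0.72
```

Request:
{"op": "move_arm", "data": {
  "deltas": [
    [0,0,-0.5,0,0,0],
    [0,0,-0.5,0,0,0],
    [0,0,-0.5,0,0,0],
    [0,0,-0.5,0,0,0],
    [0,0,-0.5,0,0,0],
    [0,0,-0.4,0,0,0],
    [0,0,-0.3,0,0,0],
    [0,0,-0.2,0,0,0],
    [0,0,-0.1,0,0,0],
    [0,0,0,0,0,0]
  ]
}}

```text
time_s: 16.6
eef_pos: [559.4, 56.3, 156.6]
ee_rot: [0.0, 0.996, 0.087, -0.0]
force: [-0.3, -1.2, -1.8]
grip_width: 0.718
```

```bash
python3 - <<'E'
from h import *
np.set_printoptions(precision=1,suppress=True)
st=ctrl.sense();p,R=tool();print(p,psi(R),st['force'],st['grip_width']*85.4,st['time_s'],R.as_matrix()[:,2])
s=eyes.capture("scene");cv2.imwrite("pics/s8c.png",cv2.resize(s[130:240,240:360],None,fx=5,fy=5,interpolation=cv2.INTER_CUBIC))
E
```

```text
[559.4  56.3 156.6] -79.97561981980071 [-0.3 -1.2 -1.8] 61.35925055228967 16.6 [-0. -0. -1.]
```

View pics/s8c.png

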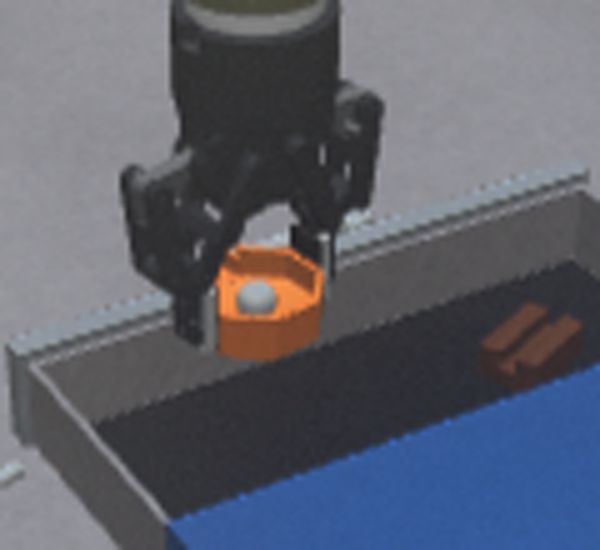

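Lifted and level, with the ball in the middle of the dish at crop (257,298). Next I'll plan the gentle carry with the quarter turn to a hover over the valve.

```bash
python3 - <<'E'
from h import *
plan([559.4,56.3,156.6],-80,[455.4,-294.8,150],10,50,12)
E
```

```text
[[-0.03,0.07,0.0,0,0,-0.2],[-0.07,0.13,0.0,0,0,-0.3],[-0.1,0.2,0.01,0,0,-0.6],[-0.14,0.26,0.0,0,0,-0.7],[-0.17,0.33,0.01,0,0,-0.9],[-0.22,0.38,0.01,0,0,-1.1],[-0.26,0.45,0.01,0,0,-1.3],[-0.31,0.51,0.01,0,0,-1.5],[-0.37,0.56,0.01,0,0,-1.6],[-0.42,0.61,0.01,0,0,-1.8]]
[[-0.48,0.65,0.02,0,0,-2.0],[-0.56,0.7,0.01,0,0,-2.2],[-0.63,0.73,0.02,0,0,-2.4],[-0.65,0.7,0.02,0,0,-2.3],[-0.69,0.68,0.02,0,0,-2.4],[-0.71,0.65,0.01,0,0,-2.4],[-0.74,0.61,0.02,0,0,-2.4],[-0.77,0.59,0.02,0,0,-2.3],[-0.79,0.55,0.02,0,0,-2.4],[-0.81,0.52,0.01,0,0,-2.4]]
[[-0.83,0.49,0.02,0,0,-2.3],[-0.85,0.45,0.02,0,0,-2.4],[-0.87,0.42,0.02,0,0,-2.4],[-0.89,0.38,0.01,0,0,-2.3],[-0.9,0.34,0.02,0,0,-2.4],[-0.91,0.31,0.02,0,0,-2.4],[-0.93,0.26,0.01,0,0,-2.3],[-0.93,0.23,0.02,0,0,-2.4],[-0.95,0.19,0.02,0,0,-2.4],[-0.95,0.15,0.02,0,0,-2.3]]
[[-0.96,0.12,0.01,0,0,-2.4],[-0.96,0.07,0.02,0,0,-2.4],[-0.96,0.03,0.02,0,0,-2.3],[-0.96,-0.01,0.02,0,0,-2.4],[-0.97,-0.04,0.01,0,0,-2.4],[-0.96,-0.09,0.02,0,0,-2.4],[-0.95,-0.13,0.02,0,0,-2.3],[-0.95,-0.16,0.02,0,0,-2.4],[-0.87,-0.19,0.01,0,0,-2.2],[-0.79,-0.21,0.02,0,0,-2.0]]
[[-0.71,-0.21,0.01,0,0,-1.8],[-0.63,-0.21,0.01,0,0,-1.6],[-0.56,-0.2,0.01,0,0,-1.5],[-0.48,-0.19,0.01,0,0,-1.3],[-0.41,-0.17,0.01,0,0,-1.1],[-0.34,-0.15,0.01,0,0,-0.9],[-0.27,-0.12,0.0,0,0,-0.7],[-0.2,-0.1,0.01,0,0,-0.6],[-0.14,-0.06,0.0,0,0,-0.3],[-0.06,-0.04,0.0,0,0,-0.2]]
end [ 455.4 -294.8  150. ] 10.0
```

Request:
{"op": "move_arm", "data": {
  "deltas": [
    [-0.03,0.07,0.0,0,0,-0.2],
    [-0.07,0.13,0.0,0,0,-0.3],
    [-0.1,0.2,0.01,0,0,-0.6],
    [-0.14,0.26,0.0,0,0,-0.7],
    [-0.17,0.33,0.01,0,0,-0.9],
    [-0.22,0.38,0.01,0,0,-1.1],
    [-0.26,0.45,0.01,0,0,-1.3],
    [-0.31,0.51,0.01,0,0,-1.5],
    [-0.37,0.56,0.01,0,0,-1.6],
    [-0.42,0.61,0.01,0,0,-1.8]
  ]
}}

```text
time_s: 17.65
eef_pos: [547.7, 16.7, 155.9]
ee_rot: [-0.0, 0.985, 0.175, -0.0]
force: [-0.2, -0.5, -0.5]
grip_width: 0.724
```

Request:
{"op": "move_arm", "data": {
  "deltas": [
    [-0.48,0.65,0.02,0,0,-2.0],
    [-0.56,0.7,0.01,0,0,-2.2],
    [-0.63,0.73,0.02,0,0,-2.4],
    [-0.65,0.7,0.02,0,0,-2.3],
    [-0.69,0.68,0.02,0,0,-2.4],
    [-0.71,0.65,0.01,0,0,-2.4],
    [-0.74,0.61,0.02,0,0,-2.4],
    [-0.77,0.59,0.02,0,0,-2.3],
    [-0.79,0.55,0.02,0,0,-2.4],
    [-0.81,0.52,0.01,0,0,-2.4]
  ]
}}

```text
time_s: 18.65
eef_pos: [520.9, -73.7, 154.2]
ee_rot: [0.0, 0.929, 0.369, -0.0]
force: [0.5, -0.1, -1.1]
grip_width: 0.717
```

Request:
{"op": "move_arm", "data": {
  "deltas": [
    [-0.83,0.49,0.02,0,0,-2.3],
    [-0.85,0.45,0.02,0,0,-2.4],
    [-0.87,0.42,0.02,0,0,-2.4],
    [-0.89,0.38,0.01,0,0,-2.3],
    [-0.9,0.34,0.02,0,0,-2.4],
    [-0.91,0.31,0.02,0,0,-2.4],
    [-0.93,0.26,0.01,0,0,-2.3],
    [-0.93,0.23,0.02,0,0,-2.4],
    [-0.95,0.19,0.02,0,0,-2.4],
    [-0.95,0.15,0.02,0,0,-2.3]
  ]
}}

```text
time_s: 19.65
eef_pos: [493.5, -166.1, 152.4]
ee_rot: [0.0, 0.834, 0.552, 0.0]
force: [-0.7, 0.8, -2.4]
grip_width: 0.721
```

Request:
{"op": "move_arm", "data": {
  "deltas": [
    [-0.96,0.12,0.01,0,0,-2.4],
    [-0.96,0.07,0.02,0,0,-2.4],
    [-0.96,0.03,0.02,0,0,-2.3],
    [-0.96,-0.01,0.02,0,0,-2.4],
    [-0.97,-0.04,0.01,0,0,-2.4],
    [-0.96,-0.09,0.02,0,0,-2.4],
    [-0.95,-0.13,0.02,0,0,-2.3],
    [-0.95,-0.16,0.02,0,0,-2.4],
    [-0.87,-0.19,0.01,0,0,-2.2],
    [-0.79,-0.21,0.02,0,0,-2.0]
  ]
}}

```text
time_s: 20.65
eef_pos: [466.7, -256.4, 150.7]
ee_rot: [0.0, 0.706, 0.708, -0.0]
force: [0.7, 0.5, -1.0]
grip_width: 0.721
```

Request:
{"op": "move_arm", "data": {
  "deltas": [
    [-0.71,-0.21,0.01,0,0,-1.8],
    [-0.63,-0.21,0.01,0,0,-1.6],
    [-0.56,-0.2,0.01,0,0,-1.5],
    [-0.48,-0.19,0.01,0,0,-1.3],
    [-0.41,-0.17,0.01,0,0,-1.1],
    [-0.34,-0.15,0.01,0,0,-0.9],
    [-0.27,-0.12,0.0,0,0,-0.7],
    [-0.2,-0.1,0.01,0,0,-0.6],
    [-0.14,-0.06,0.0,0,0,-0.3],
    [-0.06,-0.04,0.0,0,0,-0.2]
  ]
}}

```text
time_s: 21.65
eef_pos: [455.5, -294.9, 150.0]
ee_rot: [-0.0, 0.643, 0.766, 0.0]
force: [-0.1, 0.1, -1.4]
grip_width: 0.719
```

```bash
python3 - <<'E'
from h import *
np.set_printoptions(precision=1,suppress=True)
st=ctrl.sense();p,R=tool();print(p,psi(R),st['force'],st['grip_width']*85.4,st['time_s'])
s=eyes.capture("scene");cv2.imwrite("pics/s9.png",s);cv2.imwrite("pics/s9c.png",cv2.resize(s[170:310,60:200],None,fx=4.2,fy=4.2,interpolation=cv2.INTER_CUBIC))
s=eyes.capture("top");cv2.imwrite("pics/t9c.png",cv2.resize(s[160:270,350:490],None,fx=5,fy=5,interpolation=cv2.INTER_CUBIC))
E
```

```text
[ 455.5 -294.9  150. ] 10.042102413169143 [-0.1  0.1 -1.4] 61.368714462647766 21.65
```

View pics/s9c.png

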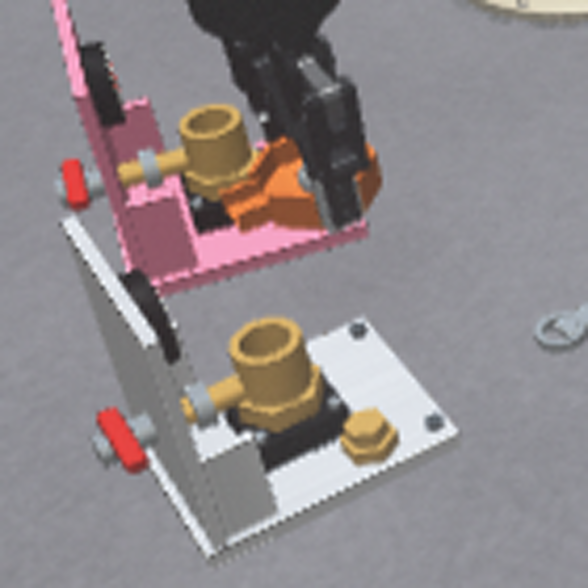

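View pics/t9c.png

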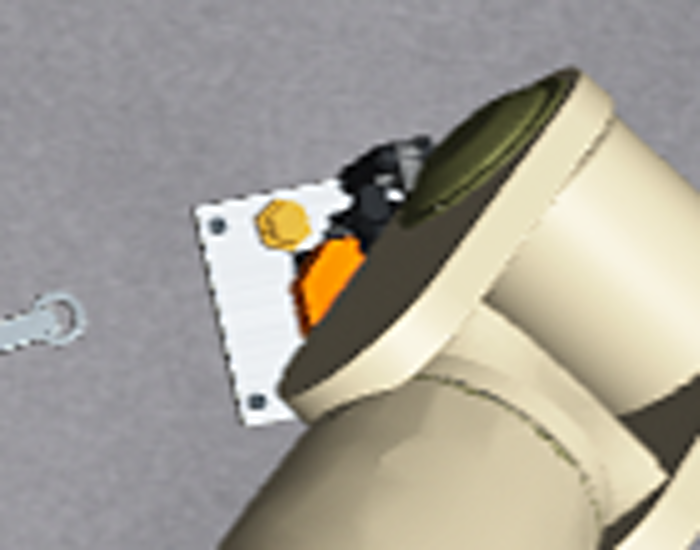

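```bash
python3 - <<'E'
from h import *
for z in(160,173):
  for k in(-12.5,0,12.5):
    print(z,k,(proj("scene",[463.8+k*.985,-342.2+k*.17,z])-[60,170])*4.2)
print(proj("scene",[464,-342,80]), (proj("scene",[464,-342,80])-[60,170])*4.2,(proj("scene",[469,-341,80])-[60,170])*4.2)
print(proj("top",[469,-341,80]))
s=cv2.imread("pics/s9.png");cv2.imwrite("pics/s9d.png",cv2.resize(s[195:280,95:155],None,fx=7,fy=7,interpolation=cv2.INTER_CUBIC))
E
```

```text
160 -12.5 [222.54859859 208.51534776]
160 0 [231.16950391 219.66230589]
160 12.5 [239.93336008 230.99410159]
173 -12.5 [216.83704466 189.26004521]
173 0 [225.47725473 200.33360453]
173 12.5 [234.26185238 211.59221542]
[123.04808902 249.15929917] [264.80197389 332.46905651] [268.53986304 337.12279516]
[427.38930181 215.14579697]
```

View pics/s9d.png

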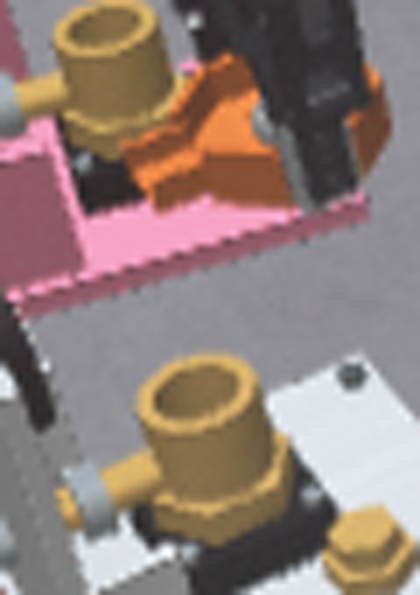

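```bash
python3 - <<'E'
from h import *
t=cv2.imread("pics/top0.png");s=cv2.imread("pics/scene0.png")
def draw(im,n,x0,y0,x1,y1,f,cs,out):
    a=cv2.resize(im[y0:y1,x0:x1],None,fx=f,fy=f,interpolation=cv2.INTER_CUBIC)
    for c,col in cs:
        for r in(14,20):
            q=np.array([proj(n,[c[0]+r*np.cos(u),c[1]+r*np.sin(u),80]) for u in np.linspace(0,6.3,60)])
            q=((q-[x0,y0]+.5)*f-.5).round().astype(int)
            cv2.polylines(a,[q],True,col,1)
    return a
cs=[((466,-341),(0,0,255))]
a=draw(t,"top",412,203,445,233,12,cs,0);b=draw(s,"scene",108,236,141,266,12,cs,0)
cv2.imwrite("pics/cmp.png",np.hstack([a,b]))
E
```

```text
(no output)
```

View pics/cmp.png

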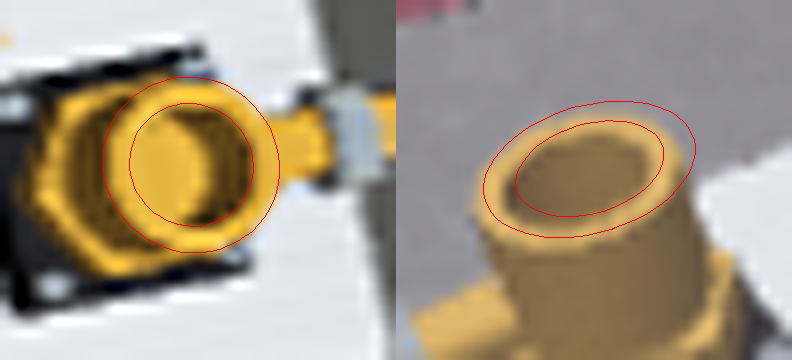

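The overlay of the mouth at (466,-341,80) fits the top view and is about 1 px off in the scene view, and the lip sits where predicted. I'll use (467,-342.5) for the mouth, shift about 3 mm, and descend slowly.

Request:
{"op": "move_arm", "data": {
  "deltas": [
    [-0.01,0.02,0.1,0,0,0],
    [-0.01,0.04,0.2,0,0,0],
    [-0.02,0.06,0.3,0,0,0],
    [-0.02,0.06,0.4,0,0,0],
    [-0.01,0.06,0.4,0,0,0],
    [-0.01,0.04,0.4,0,0,0],
    [0,0.01,0.4,0,0,0],
    [0,0,0.4,0,0,0],
    [0,0,0.4,0,0,0],
    [0,0,0.4,0,0,0]
  ]
}}

```text
time_s: 22.75
eef_pos: [458.5, -295.1, 115.7]
ee_rot: [-0.0, 0.643, 0.766, -0.0]
force: [-0.5, 1.0, -2.0]
grip_width: 0.72
```

Request:
{"op": "move_arm", "data": {
  "deltas": [
    [0,0,0.4,0,0,0],
    [0,0,0.4,0,0,0],
    [0,0,0.4,0,0,0],
    [0,0,0.4,0,0,0],
    [0,0,0.4,0,0,0],
    [0,0,0.3,0,0,0],
    [0,0,0.3,0,0,0],
    [0,0,0.2,0,0,0],
    [0,0,0.1,0,0,0],
    [0,0,0,0,0,0]
  ]
}}

```text
time_s: 23.75
eef_pos: [458.5, -295.1, 86.9]
ee_rot: [-0.0, 0.643, 0.766, -0.0]
force: [-0.0, 0.5, -1.8]
grip_width: 0.72
```

```bash
python3 - <<'E'
from h import *
np.set_printoptions(precision=1,suppress=True)
st=ctrl.sense();p,R=tool();print(p,psi(R),st['force'],st['grip_width']*85.4,st['time_s'],R.as_matrix()[:,2])
s=eyes.capture("scene");cv2.imwrite("pics/s10.png",s)
cv2.imwrite("pics/s10c.png",cv2.resize(s[205:280,90:165],None,fx=8,fy=8,interpolation=cv2.INTER_CUBIC))
for z in(p[2]+10.1,p[2]+23):
  for k in(-12.5,0,12.5):
    print(z,k,(proj("scene",[p[0]+48*np.cos(np.radians(-80))+k*.985,p[1]-47.3+k*.17,z])-[90,205]+.5)*8)
E
```

```text
[ 458.5 -295.1   86.9] 10.02497007994458 [-0.   0.5 -1.8] 61.458412596269476 23.75 [-0.  0. -1.]
97.01592732475595 -12.5 [239.7 297.4]
97.01592732475595 0 [256.  319.3]
97.01592732475595 12.5 [272.6 341.6]
109.91592732475596 -12.5 [229.7 263.5]
109.91592732475596 0 [246.  285.3]
109.91592732475596 12.5 [262.6 307.5]
```

View pics/s10c.png

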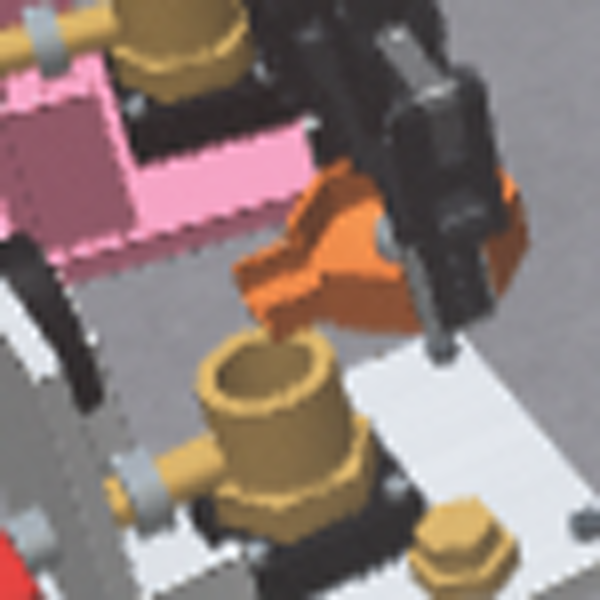

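View pics/s10.png

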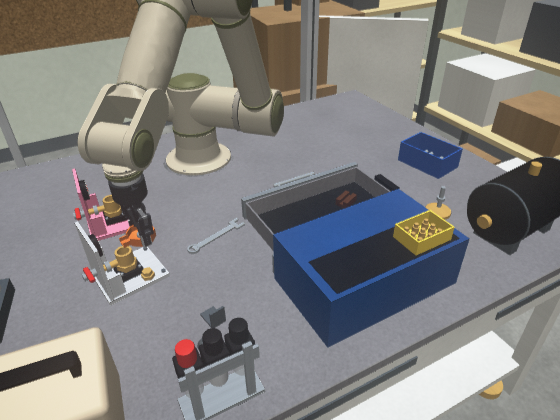

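Request:
{"op": "move_arm", "data": {
  "deltas": [
    [0,0,0,0,0,0],
    [0,0,0,0,0,0],
    [0,0,0,0,0,0],
    [0,0,0,0,0,0],
    [0,0,0,0,0,0],
    [0,0,0,0,0,0],
    [0,0,0,0,0,0],
    [0,0,0,0,0,0],
    [0,0,0,0,0,0],
    [0,0,0,0,0,0]
  ]
}}

```text
time_s: 24.8
eef_pos: [458.5, -295.1, 87.0]
ee_rot: [-0.0, 0.643, 0.766, -0.0]
force: [0.3, -0.8, -1.1]
grip_width: 0.715
```

```bash
python3 - <<'E'
from h import *
np.set_printoptions(precision=1,suppress=True)
st=ctrl.sense();p,R=tool();print(p,psi(R),st['force'],st['grip_width']*85.4)
s=eyes.capture("scene");f=14;o=[115,220]
a=cv2.resize(s[220:255,115:160],None,fx=f,fy=f,interpolation=cv2.INTER_CUBIC)
c=p+[0,0,17.1];q=(proj("scene",c)-o+.5)*f;e=(proj("scene",c+R.as_matrix()[:,1]*0+[0,0,10])-o+.5)*f
r=10*441.3/(np.linalg.norm(ray("scene",(1,1))[0]-c))*f;print(q,r)
cv2.circle(a,tuple(int(v) for v in q),int(r),(255,255,0),1);cv2.imwrite("pics/s11c.png",a)
E
```

```text
[ 458.5 -295.1   87. ] 10.024665139382194 [ 0.3 -0.8 -1.1] 61.07018610884341
[362.1 199.4] 56.503442172647354
```

View pics/s11c.png

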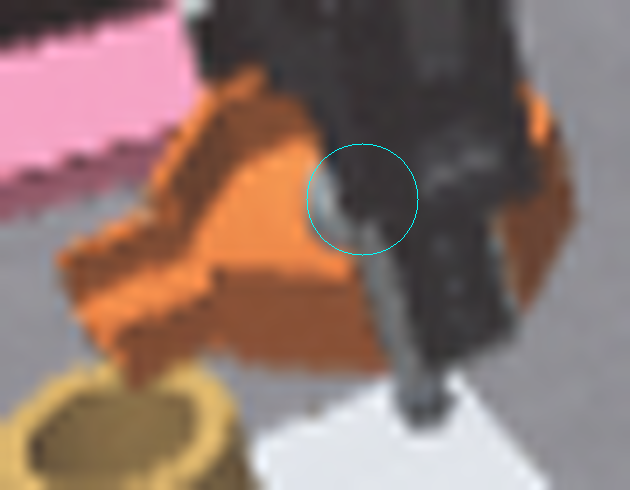

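The visible ball edge at (315,200) lies within about 1.5 mm of where a centred ball should be, so I'm handing it in.

```bash
python3 - <<'E'
from h import *
order.finish_job()
st=ctrl.sense();print(st['eef_pos'],st['time_s'],st['grip_width']*85.4)
E
```

```text
the job is handed in; nothing more can be done
the job is handed in; nothing more can be done
```

I pulled the top drawer out about 154 mm by its handle and lifted out the dish with the ball in it. I carried it gently to the aluminium stand while turning it 90°, and handed it in at about 25 s. The hand-in reports no verdict, so the figures below are my own last checks.

- **Lip position:** about 17 mm above the valve mouth and within about 2–3 mm sideways. The two cameras disagreed by about 4 mm on where the mouth is, so I aimed between them, well inside the 12 mm tolerance.
- **Direction:** the lip was about in line with the stand's axis, to within roughly 2°.
- **Level and hold:** the tool was vertical and still, and the grip was steady at 61 mm on the 62 mm flats.
- **Ball:** its visible edge was within about 1.5 mm of where a centred ball would be, but a finger hid most of it.
- **Other parts:** the last full picture showed the guide block still in the drawer. The parts I could see around the stand and cabinet looked unmoved, but I did not measure them.

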